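# Park the rolling vanity cart in its bay

## Task

Take the small white rolling cart by its gold push handle and roll it forward until both front castors trail straight, then steer it nose first into the steel parking bay and ease it over the low sill and against the red rubber buffer until it is fully home and stays there, the buffer still pressed, once you let go. Keep the wheels on the vanity, be gentle with the bay (never drive the buffer hard against its end), keep the blue dropper bottle standing on the cart, and leave everything else where it is.

Things in the scene. Friction and masses are not known exactly. Their poses are not given: they have to be found in the camera images.
- cart: White two-tier rolling cart, 0.7 to 1.0 kg with its load. Origin on the vanity under its middle; x forward (to the nose), y to its left, z up. Lower tray 200 (x) by 116 (y), z 30 to 54; upper tray 190 by 110, floor at z 84, rim top z 94. Four wheels of 24 diameter: the front two are swivel castors, the rear two do not swivel. It rolls on the flat at under 1 N
- cart_axle (a point): point on the vanity under the middle of the cart's rear axle (cart x -75): the rear wheels (y +-36) do not swivel, so this point can only roll along the cart's x and the cart turns about it; other movements scrub the tyres
- cart_handle (a point): middle of the gold push handle: a round bar 10 thick and 100 long across the cart (along y), at x -140, z 128 of the cart; 45 behind the upper tray, its two stays come forward and down from its ends; free from above
- cart_nose (a point): middle of the cart's front edge (cart x +100, z 36)
- castor_l (a joint): swivel of the left front castor, rad: 0 = trailing straight (wheel behind its pivot), positive = anticlockwise from above, free all round. Pivot at cart x +75, y +36, trail 10, so it swings straight within about 60 mm of straight forward rolling. Starts 50 to 145 degrees off
- castor_r (a joint): the same for the right front castor (pivot at cart x +75, y -36); starts at any angle within 145 degrees either way
- bay: Stainless parking bay fixed to the vanity. x = direction of entry, z up. The origin lies on the centre line, where the cart's origin parks if the stop unit is clamped in mid slot: the parked cart stands at y 0, pointing along x, at x between -28 and +28. It must never feel more than 10 N from the cart
- bay_mouth (a point): on the vanity at the middle of the bay's flared mouth (bay x -100). Two round side rails, 8 thick at z 42: inner faces at y +-93 here, narrowing to +-65 at bay x -55 and parallel from there to +178. They clear the cart by 7 each side. A pale lane mark lies between them
- bay_slot (a point): middle of the slots beside the rails (bay x +132, on the vanity) along which the stop unit - sill and buffer in one piece - is clamped, anywhere within 28 either way. Its setting is not reported: find it by feel. Sill: strip across the lane, 3.5 high, 20 degree ramp on the entry side, steep inner edge. Only the front castors cross it: climbing resists the push by about 2 to 4 N, then the push eases by 1.5 N or more as they drop in
- bay_buffer (a point): where the buffer's face is with the unit in mid slot (bay x +91.5, z 40): red rubber bar on springs, 0.8 N at first touch, then 0.2 N/mm. Castors reach the ramp's foot 22 before the parked place, the crest's inner edge 8.5 before it, as the nose meets the buffer. Let go too soon it rolls back out; parked it is pressed in 8.5 and holds the castors against the sill's inner edge; 1.5 further it is solid and the force leaps
- bottle: blue glass dropper bottle with black cap and rubber bulb, 34 diameter, 91 high, 0.09 kg, standing loose on the cart's upper tray; origin under its base, z up
- cream: small white cream jar with gold lid, 44 diameter, 34 high, loose on the upper tray beside the bottle; origin under its base
- jewelry_box: white plastic jewelry box with a hinged flip-top lid (shut), 100 by 150 by 79 high; origin under its middle; leave alone
- clip_stand: stainless hair clip stand, base 90 by 120, post with two crosswise tongues holding clips, 155 high, upper tongue 110 and lower 150 wide; origin under its middle; leave alone
- kabuki: kabuki brush with wooden handle standing on its handle, 48 diameter, 83 high; origin under its foot; leave alone
- lipstick: closed dark red lipstick standing, 20 diameter, 72 high; origin under its base; leave alone
- perfume: pink glass perfume bottle, 28 by 50 by 90 high; origin under its base; leave alone
- compact: round gold powder compact lying flat, 66 diameter, 14 high; origin under its middle; leave alone
Mind the look-alikes: they are no part of the job. Of the things like the bottle, leave any that is orange or turquoise; of the rest the larger one is meant.

How it is judged:
On the way:
1. the cart has rolled forward and both front castors trail straight (within 15 degrees) before its nose enters the bay ((value of joint castor_l between -0.26 and 0.26 rad or value of joint castor_l between 6.0232 and 6.5432 rad or value of joint castor_l between -6.5432 and -6.0232 rad) and (value of joint castor_r between -0.26 and 0.26 rad or value of joint castor_r between 6.0232 and 6.5432 rad or value of joint castor_r between -6.5432 and -6.0232 rad) and x of cart_nose in the frame of bay below -0.06 m and distance of cart from where it was at the start of the episode above 0.03 m), for 0.2 s.
At the end, for the whole second after the job is handed in: The cart stands nose first in the bay, within 10 mm of its centre line and 7 degrees of its direction, its front castors behind the sill and its nose resting on the buffer (at least 1 N between cart and bay), at rest, upright and let go, with the bottle standing on it (x of cart in the frame of bay between -0.034 and 0.034 m and y of cart in the frame of bay between -0.01 and 0.01 m and angle between the x axis of cart and the x axis of bay, either way round below 0.12 rad and x of cart_nose in the frame of bay above 0.05 m and contact force between cart and bay above 1 N and linear speed of cart below 0.01 m/s and angle between cart's own z axis and vertical below 0.06 rad and angle between bottle's own z axis and vertical below 0.15 rad); the robot touches nothing.
It fails at once if the cart or its wheels press on the bay with more than 10 N (contact force between cart and bay above 10 N).
It fails at once if the cart is lifted or tipped (height (world z) of cart above 0.012 m or angle between cart's own z axis and vertical above 0.15 rad).
It fails at once if the bottle or the cream jar tips over or leaves the cart (angle between any of bottle, cream's own z axis and vertical above 0.5 rad or height (world z) of any of bottle, cream below 0.06 m).
It fails at once if another thing on the vanity is moved more than 15 mm (distance of any of jewelry_box, clip_stand, kabuki, lipstick, perfume, compact from where it was at the start of the episode above 0.015 m).
It also fails if it takes over 72 s, if anything falls off the work surface, if the arm or the gripper's body presses on something with over 40 N, if the wrist force passes 120 N, or if a joint passes its speed limit or range.

## Robot

A 6-joint arm with a two-finger parallel gripper is mounted at the origin on the work surface. World frame = base frame: x ahead of the robot, y to its left, z up, the work surface at z = 0. Lengths are in m, angles in rad, forces in N, time in s.
With the tool pointing down it reaches from about 0.3 to 0.775 m from the base axis. Payload 14.6 kg.
Tool frame: the origin (TCP) lies at the very end of the fingers, on their centre line; the grasp point (between the pads) lies grip_depth behind it (grip_depth is the distance from the TCP to the grasp point, in m); z points along the fingers, y is the line along which they close (so a half turn about z gives the same grasp; the last joint's range is limited). The gripper opens to 85 mm and grips with 20 to 120 N. Pads are 22 mm wide; open, the fingers measure 114 mm over their backs; the gripper's body (76 mm by 85 mm) begins 54 mm behind the grasp point. The pads swing forward as they close: fully open they stand 13 mm farther back than shut.
Start: joints at [1.205, 0.3, 1.521, -0, 1.321, -0.067], TCP at [0.162, 0.526, 0.231] pointing down, gripper open.
Joint ranges: [-3.03, 3.03], [-0.79, 2.21], [0.23, 2.52], [-1.04, 4.18], [0, 3.07], [-2.55, 2.55]. Speed limits (rad/s): [2.22, 2.22, 2.57, 3.14, 3.14, 3.14].

## Interface

Orientations are given as a unit quaternion [x, y, z, w].
In Python, from station import * gives the robot as it stands.
- The arm moves only by the tool apply_moves, never from a script. Its argument "deltas" is a list of rows, each a list of 7 numbers: the turn, a rotation vector about the tool's x, y, z normalised to -1 to 1, where 1 is pi/2 rad, then the shift along the tool's x, y, z normalised to -1 to 1, where 1 is 0.15 m, then the opening, from -1 (shut) to 1 (fully open), so that 0 is half open. In form: [[rx, ry, rz, dx, dy, dz, jaw], ...]. A call has 1 to 8 rows; each row is the pose to reach, as a shift and turn from the pose commanded when the call began, along the tool's axes at that moment; what a row does not reach only later rows make up. A row lasts 1/8 s, in which the tool goes at most 62.5 mm and 10.7 degrees, less where a joint would pass 70% of its speed; a pose out of reach is approached as far as the arm can. A call with a number of a shift or a turn outside -1 to 1 is refused whole. A call with a gripper value outside its range is refused whole. The fingers move at their own pace and stop on an object; the grip force is fixed at half the most. Time passes only in rows, so rows that repeat a pose let the fingers close. It gives the time, the measured TCP pose, the force, the opening and the grip force at its end, in the units of the state.
- get_state(): the state, without advancing time (a new reading comes with each control period).
- grab_frame(name): name is "side" or "top" or "wrist"; returns the picture (400x640x3 uint8, red, green, blue); there is no depth.
- camera_info(name): a dict with "K" (3x3 intrinsics, pixels), "view" (4x4, takes a point from world to camera coordinates). Camera axes: x right, y down, z forward; pixel columns grow to the right and rows downward; lengths in m; the calibration is good to about 2 mm. A picture is of the moment at which its call begins: read the wrist's pose just before it. camera_info takes no time and is no camera call; for the wrist camera it gives the pose at the moment of the call.
- close_job(): hands the job in; it is judged then, once.
The state is a dict: "time": time; "q": joint angles; "dq": joint speeds; "tau": joint torques, N m; "tool_pos": TCP position; "eef_rot": TCP orientation; "ft_force": force on the tool from outside, world axes, zero at the start; "wrist_torque": the same for the moment, N m; "grip_width": finger opening in m; "grip_force": force on a finger pad.
Only numpy, scipy, OpenCV 4.12 (cv2) and the standard library are available. Lean on these libraries where they do the work, as an engineer would, in place of code of your own. Each camera call takes 0.05 s, during which the arm holds its last target. There are 200 camera calls.

## Working session

There is one attempt and no reset: what is moved stays moved. The work goes in short steps, Python scripts to look and compute and a tool call to move; the robot and the scene stay as the last step left them, time stands still between calls to the robot, and variables do not carry over. Pictures are saved under pics/ and viewed, at most 10 in all, crops included, and the job is handed in when it is done.

Besides the shell and the picture viewer there is one more tool, called after ">>>" as name([rows], argument=value, ...), one row to a line, values as JSON. apply_moves: Moves the arm, as the interface text tells. Its arguments: {"type":"object","properties":{"deltas":{"type":"array"}},"required":["deltas"]}

```bash
mkdir -p pics; ls; python3 - <<'E'
from station import *
import cv2,numpy as np
s=get_state();print(s)
for n in("top","side"):
    f=grab_frame(n);cv2.imwrite(f"pics/{n}0.png",f[:,:,::-1]);c=camera_info(n);print(n,np.round(c["K"],1).tolist(),np.round(c["view"],4).tolist())
E
```

```text
pics
{'time': 0.0, 'q': array([ 1.20541013e+00,  3.00500919e-01,  1.52164415e+00, -3.21698901e-05,
        1.32065629e+00, -6.66190652e-02]), 'dq': array([-2.01453715e-03, -2.26078644e-03, -1.78088586e-03, -1.21924011e-03,
       -2.61556860e-04,  1.32287366e-05]), 'tau': array([ 1.15148305e-04, -5.43505239e+01, -3.61796701e+01,  2.23496136e-05,
        3.90274945e-03, -2.46887805e-05]), 'tool_pos': array([0.16181962, 0.52539696, 0.23067827]), 'eef_rot': array([ 1.48824617e-01,  9.88863422e-01, -5.93646608e-04, -1.14308789e-04]), 'ft_force': array([-0.72314467, -0.52608007, -0.19038331]), 'wrist_torque': array([ 0.05261757, -0.0208944 ,  0.01176706]), 'grip_force': 0.0, 'grip_width': 0.0853618668207709}
top [[446.2, 0.0, 317.7], [0.0, 446.2, 194.8], [0.0, 0.0, 1.0]] [[-0.0083, -0.9999, -0.007, 0.0377], [-0.9942, 0.009, -0.1072, 0.5634], [0.1072, 0.0061, -0.9942, 1.2559], [0.0, 0.0, 0.0, 1.0]]
side [[423.1, 0.0, 318.4], [0.0, 423.1, 197.4], [0.0, 0.0, 1.0]] [[0.7973, -0.6036, -0.0039, -0.4203], [-0.3882, -0.5078, -0.7691, 0.3247], [0.4622, 0.6147, -0.6391, 0.9657], [0.0, 0.0, 0.0, 1.0]]
```

View pics/top0.png

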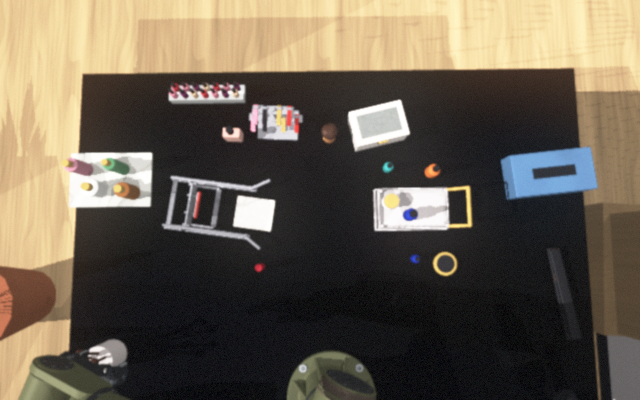

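View pics/side0.png

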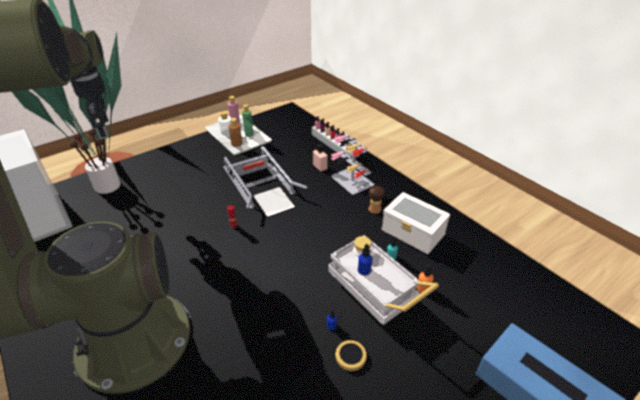

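```bash
python3 - <<'E'
import cv2,numpy as np
f=cv2.imread("pics/top0.png")
a=cv2.resize(f[180:240,365:480],None,fx=5.2,fy=5,interpolation=cv2.INTER_CUBIC)
a=cv2.resize(f[180:240,365:480],(575,300),interpolation=cv2.INTER_CUBIC)
b=cv2.resize(f[170:255,158:280],(427,298),interpolation=cv2.INTER_CUBIC)
b=cv2.resize(f[172:252,160:280],(450,300),interpolation=cv2.INTER_CUBIC)
a=cv2.copyMakeBorder(a,0,0,0,25,cv2.BORDER_CONSTANT);b=cv2.copyMakeBorder(b,0,0,0,150,cv2.BORDER_CONSTANT)
cv2.imwrite("pics/crop1.png",np.vstack([a,b]))
import station;print([n for n in dir(station) if n[0]!='_']); print(getattr(station,'grip_depth',None))
E
```

```text
['IKError', 'camera_info', 'close_job', 'get_state', 'grab_frame', 'grip_depth']
0.0187
```

View pics/crop1.png

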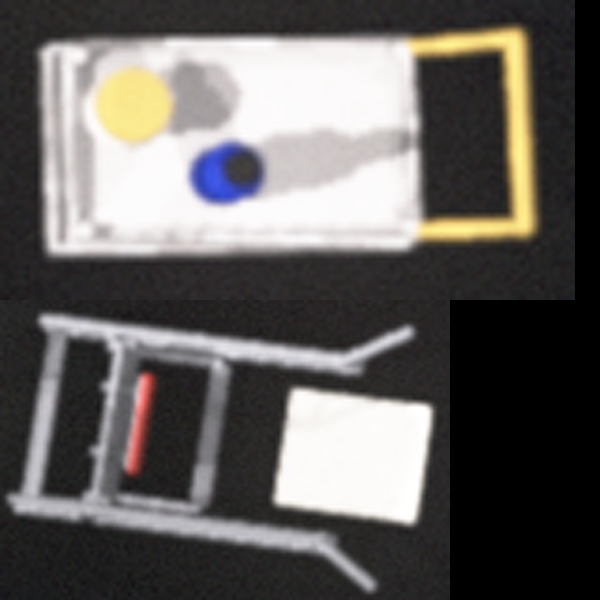

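```bash
cat > h.py <<'E'
from station import *
import cv2,numpy as np
from scipy.optimize import least_squares
def proj(P,n="top"):
    c=camera_info(n);p=c["view"]@np.c_[P,np.ones(len(P))].T;q=c["K"]@p[:3];return (q[:2]/q[2]).T
def tf(p,L):
    L=np.array(L,float);c,s=np.cos(p[2]),np.sin(p[2]);return np.c_[p[0]+c*L[:,0]-s*L[:,1],p[1]+s*L[:,0]+c*L[:,1],L[:,2]]
def fit(L,px,p0,n="top"):
    r=least_squares(lambda p:(proj(tf(p,L),n)-px).ravel(),p0,loss='soft_l1');return r.x,(proj(tf(r.x,L),n)-px)
E
python3 - <<'E'
from h import *
np.set_printoptions(precision=4,suppress=True)
C=lambda a:np.array(a,float)/5+[365,180]
B=lambda a:np.array(a,float)/3.75+[160,172]
# nose +y: cart y+ = -x world = image down
L=[[-.14,-.05,.128],[-.14,.05,.128],[-.095,-.055,.094],[-.095,.055,.094],[.1,-.058,.054],[.1,.058,.054]]
px=C([[516,33],[526,235],[412,40],[419,246],[42,48],[48,254]])
c,r=fit(L,px,[.5,-.2,1.57]);print(c,r.tolist())
L=[[.178,-.069,.042],[-.055,-.069,.042],[-.1,-.097,.042],[.178,.069,.042],[-.055,.069,.042],[-.1,.097,.042]]
px=B([[45,320],[348,361],[411,331],[15,503],[327,540],[372,587]])
b,r=fit(L,px,[.5,.2,1.57]);print(b,r.tolist())
# red buffer face edge
for s in (-.028,0,.028):print(s,((proj(tf(b,[[.0915+s,-.03,.04],[.0915+s,.03,.04]]))-[160,172])*3.75).tolist())
cb=c[:2]-b[:2];k,s=np.cos(b[2]),np.sin(b[2]);print("cart in bay",k*cb[0]+s*cb[1],-s*cb[0]+k*cb[1],c[2]-b[2])
# side check: handle, tray, rails
print(proj(tf(c,[[-.14,-.05,.128],[-.14,.05,.128],[.1,.058,.054]]),"side"),proj(tf(b,[[-.1,-.097,.042],[-.1,.097,.042],[.178,.069,.042]]),"side"))
print(tf(c,[[-.14,0,.128]]))
E
```

```text
[ 0.5164 -0.2273  1.5717] [[-0.3669972579257319, 1.8620042966423682], [-0.6507861502471428, -0.8849703741244639], [-0.18372976280784314, 0.31871406652174983], [0.0508211190011707, -0.6123521331767847], [0.7853299796955753, 0.07107209857900898], [0.526761396487359, -0.029125726671338725]]
[0.2981 0.2797 1.4373] [[-0.616320974539633, -0.4893076001666259], [0.29569045238784497, -0.9558541553564055], [0.7048800528186234, -0.9145576881389275], [-0.5087437782355266, 0.26695765300826224], [-1.0674398063904391, 1.1789412019037968], [1.570444442019891, 1.0107926089598323]]
-0.028 [[185.82683662086907, 389.4618473102], [173.7234330044712, 470.3769400640589]]
0 [[148.96391198237217, 384.71597035679565], [136.67920315282566, 465.57020255566135]]
0.028 [[112.13434236083984, 379.9743876586044], [99.66866215847858, 460.76783640265825]]
cart in bay -0.47348744788881025 -0.2838561413732259 0.13438264814489664
[[434.5542 286.1444]
 [402.1183 309.6645]
 [327.0383 264.9822]] [[242.6519 218.0683]
 [175.41   242.1198]
 [160.9508 184.1177]]
[[ 0.5165 -0.3673  0.128 ]]
```

```bash
python3 - <<'E'
from h import *
np.set_printoptions(precision=4,suppress=True)
B=lambda a:(np.array(a,float)-[0,300])/3.75+[160,172]
L=[[.178,-.069,.042],[-.055,-.069,.042],[-.1,-.097,.042],[.178,.069,.042],[-.055,.069,.042],[-.1,.097,.042]]
px=B([[45,320],[348,361],[411,331],[15,503],[327,540],[372,587]])
b,r=fit(L,px,[.5,.2,1.57]);print(b,r.tolist())
for s in (-.028,0,.028):print(s,((proj(tf(b,[[.0915+s,-.03,.04],[.0915+s,.03,.04]]))-[160,172])*3.75+[0,300]).tolist())
c=np.array([ 0.5164,-0.2273,1.5717])
cb=c[:2]-b[:2];k,s=np.cos(b[2]),np.sin(b[2]);print("cart in bay",k*cb[0]+s*cb[1],-s*cb[0]+k*cb[1],c[2]-b[2])
print(proj(tf(b,[[-.1,-.097,.042],[-.1,.097,.042],[.178,.069,.042]]),"side"))
E
```

```text
[0.5223 0.2833 1.4336] [[0.382729245610534, 0.5854301308326342], [-0.2866079118376206, -0.07618607627941287], [-0.17212037335411878, 0.30177911544336666], [0.47619227686922727, -0.5292609461194786], [-1.7010295659910355, 0.17579361450145825], [0.6111628149499211, -0.42314343620336103]]
-0.028 [[186.61575568067508, 391.6369145291054], [174.45923817895027, 469.5017996220013]]
0 [[150.46754549794446, 386.97988524838365], [138.13696551169468, 464.7862183797504]]
0.028 [[114.35204018237155, 382.32706938578735], [101.8477183860733, 460.07492471680615]]
cart in bay -0.5065732683158636 -0.06393213039977289 0.13808625981323575
[[305.1287 188.1223]
 [247.1133 208.2592]
 [224.251  159.038 ]]
```

Bottle candidates: large blue with black cap on the cart (410,214); small blue one (415,259), turquoise (388,167) and orange (432,171) on the vanity. The crop confirms that the one on the cart is meant. The cart's nose points to world +y and its gold handle is at (469,206). The mouth of the bay is at (265,215), tilted by 8° to the cart. The fits of cart and bay agree with the given sizes to about 1 px, and the side view confirms the rail points. I'm now moving to above the handle.

>>> apply_moves([
  [0,0,0,-0.8,-1,0,1],
  [0,0,0,-0.8,-1,0,1],
  [0,0,0,-0.8,-1,0,1],
  [0,0,0,-0.8,-1,0,1],
])

```text
time: 0.6
tool_pos: [0.2333, 0.3446, 0.2314]
eef_rot: [0.15, 0.989, 0.0, 0.0]
ft_force: [-0.4, 0.4, -0.3]
grip_width: 0.0852
grip_force: 0.0
```

>>> apply_moves([
  [0,0,0,-0.8,-1,0,1],
  [0,0,0,-0.8,-1,0,1],
  [0,0,0,-0.8,-1,0,1],
  [0,0,0,-0.8,-1,0,1],
])

```text
time: 1.1
tool_pos: [0.3041, 0.1659, 0.2314]
eef_rot: [0.152, 0.988, 0.0, 0.0]
ft_force: [0.6, 0.2, -0.2]
grip_width: 0.0854
grip_force: 0.0
```

>>> apply_moves([
  [0,0,0,-0.8,-1,0,1],
  [0,0,0,-0.8,-1,0,1],
  [0,0,0,-0.8,-1,0,1],
  [0,0,0,-0.8,-1,0,1],
])

```text
time: 1.6
tool_pos: [0.3745, -0.0123, 0.231]
eef_rot: [0.151, 0.989, -0.0, -0.0]
ft_force: [-0.4, 1.2, -0.1]
grip_width: 0.0855
grip_force: 0.0
```

>>> apply_moves([
  [0,0,0,-0.8,-1,0,1],
  [0,0,0,-0.8,-1,0,1],
  [0,0,0,-0.8,-1,0,1],
  [0,0,0,-0.8,-1,0,1],
])

```text
time: 2.1
tool_pos: [0.4454, -0.1898, 0.2303]
eef_rot: [0.149, 0.989, 0.0, -0.001]
ft_force: [-0.3, 0.5, -0.0]
grip_width: 0.0852
grip_force: 0.0
```

>>> apply_moves([
  [0,0,-0.1,-0.8,-0.99,0,1],
  [0,0,-0.19,-0.8,-0.99,0.2,1],
  [0,0,-0.19,-0.8,-0.99,0.2,1],
  [0,0,-0.19,-0.8,-0.99,0.2,1],
  [0,0,-0.19,-0.8,-0.99,0.2,1],
])

```text
time: 2.72
tool_pos: [0.5159, -0.3643, 0.2009]
eef_rot: [-0.001, 1.0, 0.0, -0.0]
ft_force: [-0.6, 1.1, 0.2]
grip_width: 0.0855
grip_force: 0.0
```

```bash
python3 - <<'E'
from h import *
s=get_state();print(s['tool_pos'],s['eef_rot'],s['q'])
c=camera_info("wrist");f=grab_frame("wrist");cv2.imwrite("pics/w1.png",f[:,:,::-1])
print(np.round(c["K"],1).tolist(),np.round(c["view"],4).tolist())
print(proj(tf([0.5164,-0.2273,1.5717],[[-.14,-.05,.128],[-.14,.05,.128],[-.14,0,.128]]),"wrist"))
E
```

```text
[ 0.51593302 -0.3642614   0.20093735] [-6.17792194e-04  9.99999667e-01  4.26230254e-04 -3.19995387e-04] [-6.72845465e-01  5.06764085e-01  1.30461949e+00  2.75033396e-04
  1.33124102e+00 -2.24494277e+00]
[[297.7, 0.0, 317.9], [0.0, 297.7, 201.6], [0.0, 0.0, 1.0]] [[-0.0012, 1.0, 0.0006, 0.3645], [0.9571, 0.001, 0.2896, -0.523], [0.2896, 0.001, -0.9571, 0.2027], [0.0, 0.0, 0.0, 1.0]]
[[313.61851141 269.40418413]
 [313.14043349 146.45587497]
 [313.39455304 211.80833792]]
```

View pics/w1.png

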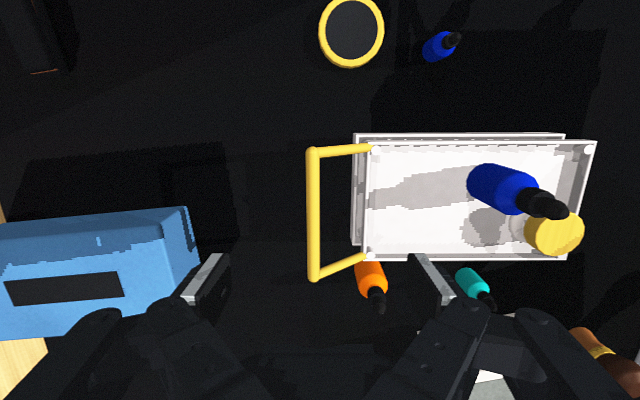

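The wrist view shows the handle bar from (313,152) to (314,277), within 2 mm of the estimate (cart x about 0.518), and free from above. I'm lowering onto it and gripping.

>>> apply_moves([
  [0,0,0,-0.014,-0.02,0.3,1],
  [0,0,0,-0.014,-0.02,0.5,1],
  [0,0,0,-0.014,-0.02,0.606,1],
  [0,0,0,-0.014,-0.02,0.606,1],
])

```text
time: 3.28
tool_pos: [0.5173, -0.3684, 0.1107]
eef_rot: [-0.0, 1.0, 0.0, -0.0]
ft_force: [-0.7, 0.0, 0.4]
grip_width: 0.0855
grip_force: 0.0
```

>>> apply_moves([
  [0,0,0,0,0,0,-0.4],
  [0,0,0,0,0,0,-0.7],
  [0,0,0,0,0,0,-1],
  [0,0,0,0,0,0,-1],
  [0,0,0,0,0,0,-1],
  [0,0,0,0,0,0,-1],
])

```text
time: 4.03
tool_pos: [0.5171, -0.3695, 0.1106]
eef_rot: [0.0, 1.0, -0.0, 0.0]
ft_force: [0.0, 0.8, 3.2]
grip_width: 0.0077
grip_force: 58.6
```

```bash
python3 - <<'E'
from h import *
s=get_state();print(s['tool_pos'],s['eef_rot'],s['grip_width'],s['grip_force'],s['ft_force'],s['wrist_torque'])
f=grab_frame("top");cv2.imwrite("pics/t1.png",cv2.resize(f[165:265,150:500,::-1],(800,229),interpolation=cv2.INTER_CUBIC))
E
```

```text
[ 0.51712927 -0.36945164  0.11062002] [ 1.83360010e-04  9.99999968e-01 -1.33007419e-04  1.13466331e-04] 0.007730859195767048 58.56461048126221 [0.02149333 0.81989369 3.2364761 ] [0.09240767 0.07861152 0.04916668]
```

```bash
cat > plan.py <<'E'
from h import *
b=np.array([.5223,.2833,1.4336]); c0=np.array([.5175,-.2295,1.5718]); tool0=np.array([.5171,-.3695,1.5714])
def inb(p):
    d=p[:2]-b[:2];k,s=np.cos(b[2]),np.sin(b[2]);return np.array([k*d[0]+s*d[1],-s*d[0]+k*d[1],p[2]-b[2]])
def outb(p):
    k,s=np.cos(b[2]),np.sin(b[2]);return np.array([b[0]+k*p[0]-s*p[1],b[1]+s*p[0]+k*p[1],p[2]+b[2]])
def rows(cur,targets):
    "cur,targets: tool x,y,yaw(of tool y axis)"
    out=[]
    for t in targets:
        d=t[:2]-cur[:2];c,s=np.cos(cur[2]),np.sin(cur[2])
        out.append([0,0,round(-(t[2]-cur[2])/(np.pi/2),4),round((-s*d[0]+c*d[1])/.15,4),round((c*d[0]+s*d[1])/.15,4),0,-1])
    return out
E
cat > path.py <<'E'
from plan import *
from scipy.interpolate import CubicHermiteSpline,interp1d
ci=inb(c0);h=ci[2];ax=ci[:2]-.075*np.array([np.cos(h),np.sin(h)])
st=ax+.055*np.array([np.cos(h),np.sin(h)]);xe=-.27
sp=CubicHermiteSpline([st[0],xe],[st[1],0],[np.tan(h),0])
x=np.linspace(st[0],xe,400);y=sp(x);L=np.r_[0,np.cumsum(np.hypot(np.diff(x),np.diff(y)))]
th=np.arctan(sp(x,1))
hand=lambda X,Y,T:np.array([*outb([X-.065*np.cos(T),Y-.065*np.sin(T),T])])
off=tool0-hand(*ax,h);print("off",off,"cart in bay",ci)
n=int(round(L[-1]/.0075));print("len",L[-1],n,"max th",th.max())
S=np.linspace(0,L[-1],n+1)
A=[hand(*(ax+d*np.array([np.cos(h),np.sin(h)])),h) for d in (.004,.011,.0195,.029,.0385,.047,.055,.055)]
P=[hand(np.interp(s,L,x),np.interp(s,L,y),np.interp(s,L,th)) for s in S[1:]]
P=np.array(A+P)+off
np.save("P.npy",P)
cur=tool0
for i in range(0,len(P),8):
    print(rows(cur,P[i:i+8]));cur=P[min(i+7,len(P)-1)]
print(cur)
E
python3 path.py
```

```text
off [-5.40514225e-04 -7.05151872e-08 -4.00000000e-04] cart in bay [-0.50863787 -0.06537888  0.1382    ]
len 0.26836361114365953 36 max th 0.3498191954661465
[[0, 0, np.float64(-0.0), np.float64(0.0), np.float64(0.0267), 0, -1], [0, 0, np.float64(-0.0), np.float64(0.0), np.float64(0.0733), 0, -1], [0, 0, np.float64(-0.0), np.float64(0.0001), np.float64(0.13), 0, -1], [0, 0, np.float64(-0.0), np.float64(0.0001), np.float64(0.1933), 0, -1], [0, 0, np.float64(-0.0), np.float64(0.0001), np.float64(0.2567), 0, -1], [0, 0, np.float64(-0.0), np.float64(0.0001), np.float64(0.3133), 0, -1], [0, 0, np.float64(-0.0), np.float64(0.0001), np.float64(0.3667), 0, -1], [0, 0, np.float64(-0.0), np.float64(0.0001), np.float64(0.3667), 0, -1]]
[[0, 0, np.float64(-0.0176), np.float64(-0.0113), np.float64(0.0499), 0, -1], [0, 0, np.float64(-0.0338), np.float64(-0.0202), np.float64(0.1), 0, -1], [0, 0, np.float64(-0.0486), np.float64(-0.0271), np.float64(0.1502), 0, -1], [0, 0, np.float64(-0.0621), np.float64(-0.0319), np.float64(0.2005), 0, -1], [0, 0, np.float64(-0.0744), np.float64(-0.0348), np.float64(
[... 1694 characters left out ...]
.float64(0.0423), np.float64(0.0228), np.float64(0.1996), 0, -1], [0, 0, np.float64(0.056), np.float64(0.0283), np.float64(0.2499), 0, -1], [0, 0, np.float64(0.0711), np.float64(0.0335), np.float64(0.3003), 0, -1], [0, 0, np.float64(0.0875), np.float64(0.0385), np.float64(0.351), 0, -1], [0, 0, np.float64(0.1053), np.float64(0.043), np.float64(0.402), 0, -1]]
[[0, 0, np.float64(0.0192), np.float64(0.0124), np.float64(0.0499), 0, -1], [0, 0, np.float64(0.0398), np.float64(0.0241), np.float64(0.1002), 0, -1], [0, 0, np.float64(0.0618), np.float64(0.0351), np.float64(0.1509), 0, -1], [0, 0, np.float64(0.0851), np.float64(0.0451), np.float64(0.2021), 0, -1]]
[ 0.47594277 -0.04855219  1.4332    ]
```

View pics/t1.png

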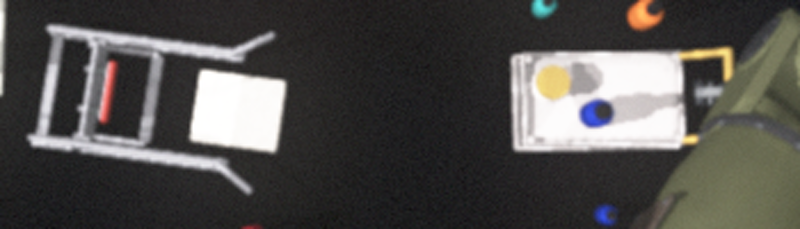

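The gripper is on the handle with the bottle standing at (597,112) in this crop. First comes the 55 mm straight roll.

>>> apply_moves([
  [0,0,0,0,0.027,0,-1],
  [0,0,0,0,0.073,0,-1],
  [0,0,0,0,0.13,0,-1],
  [0,0,0,0,0.193,0,-1],
  [0,0,0,0,0.257,0,-1],
  [0,0,0,0,0.313,0,-1],
  [0,0,0,0,0.367,0,-1],
  [0,0,0,0,0.367,0,-1],
])

```text
time: 5.08
tool_pos: [0.5172, -0.3131, 0.1105]
eef_rot: [-0.0, 1.0, 0.0, -0.0]
ft_force: [-1.8, 0.5, 5.2]
grip_width: 0.008
grip_force: 58.9
```

>>> apply_moves([
  [0,0,0,0,0,0,-1],
  [0,0,0,0,0,0,-1],
])

```text
time: 5.32
tool_pos: [0.5172, -0.3138, 0.1105]
eef_rot: [0.0, 1.0, 0.0, -0.0]
ft_force: [-1.4, 1.1, 5.6]
grip_width: 0.008
grip_force: 59.0
```

>>> apply_moves([
  [0,0,0,0,0,-0.004,-1],
  [0,0,0,0,0,-0.004,-1],
])

```text
time: 5.58
tool_pos: [0.517, -0.3139, 0.1107]
eef_rot: [0.0, 1.0, 0.0, -0.0]
ft_force: [-0.6, 0.1, 1.5]
grip_width: 0.0079
grip_force: 58.6
```

>>> apply_moves([
  [0,0,-0.0176,-0.0113,0.0499,0,-1],
  [0,0,-0.0338,-0.0202,0.1,0,-1],
  [0,0,-0.0486,-0.0271,0.1502,0,-1],
  [0,0,-0.0621,-0.0319,0.2005,0,-1],
  [0,0,-0.0744,-0.0348,0.2508,0,-1],
  [0,0,-0.0853,-0.036,0.3011,0,-1],
  [0,0,-0.0951,-0.0355,0.3512,0,-1],
  [0,0,-0.1037,-0.0335,0.4012,0,-1],
])

```text
time: 6.58
tool_pos: [0.5221, -0.2536, 0.1109]
eef_rot: [-0.082, 0.997, -0.0, -0.0]
ft_force: [0.9, 0.4, -1.1]
grip_width: 0.0077
grip_force: 58.4
```

>>> apply_moves([
  [0,0,-0.0075,-0.0048,0.0497,0,-1],
  [0,0,-0.0139,-0.0083,0.0995,0,-1],
  [0,0,-0.0192,-0.0106,0.1493,0,-1],
  [0,0,-0.0236,-0.0118,0.199,0,-1],
  [0,0,-0.0269,-0.0121,0.2488,0,-1],
  [0,0,-0.0292,-0.0115,0.2985,0,-1],
  [0,0,-0.0306,-0.0101,0.3482,0,-1],
  [0,0,-0.031,-0.0079,0.3978,0,-1],
])

```text
time: 7.58
tool_pos: [0.5135, -0.1945, 0.111]
eef_rot: [-0.105, 0.994, 0.0, -0.0]
ft_force: [-1.2, -0.8, -1.6]
grip_width: 0.0076
grip_force: 58.5
```

>>> apply_moves([
  [0,0,0.0006,0.0004,0.0497,0,-1],
  [0,0,0.0021,0.0013,0.0994,0,-1],
  [0,0,0.0046,0.0028,0.1491,0,-1],
  [0,0,0.008,0.0047,0.1988,0,-1],
  [0,0,0.0125,0.007,0.2486,0,-1],
  [0,0,0.018,0.0096,0.2983,0,-1],
  [0,0,0.0246,0.0124,0.3481,0,-1],
  [0,0,0.0323,0.0154,0.398,0,-1],
])

```text
time: 8.57
tool_pos: [0.4987, -0.1367, 0.111]
eef_rot: [-0.08, 0.997, 0.0, -0.0]
ft_force: [-1.3, -1.0, -2.7]
grip_width: 0.008
grip_force: 58.6
```

>>> apply_moves([
  [0,0,0.0088,0.0057,0.0497,0.001,-1],
  [0,0,0.0187,0.0114,0.0996,0.001,-1],
  [0,0,0.0299,0.0171,0.1495,0.001,-1],
  [0,0,0.0423,0.0228,0.1996,0.001,-1],
  [0,0,0.056,0.0283,0.2499,0.001,-1],
  [0,0,0.0711,0.0335,0.3003,0.001,-1],
  [0,0,0.0875,0.0385,0.351,0.001,-1],
  [0,0,0.1053,0.043,0.402,0.001,-1],
])

```text
time: 9.57
tool_pos: [0.4827, -0.0781, 0.1109]
eef_rot: [0.003, 1.0, 0.0, 0.0]
ft_force: [-0.9, -0.7, -1.1]
grip_width: 0.0078
grip_force: 58.8
```

>>> apply_moves([
  [0,0,0.0192,0.0124,0.0499,0,-1],
  [0,0,0.0398,0.0241,0.1002,0,-1],
  [0,0,0.0618,0.0351,0.1509,0,-1],
  [0,0,0.0851,0.0451,0.2021,0,-1],
  [0,0,0.0851,0.0451,0.2021,0,-1],
])

```text
time: 10.2
tool_pos: [0.4762, -0.0477, 0.1108]
eef_rot: [0.069, 0.998, 0.0, -0.0]
ft_force: [-1.6, 0.6, -0.7]
grip_width: 0.0079
grip_force: 58.7
```

```bash
python3 - <<'E'
from h import *
s=get_state();print(s['tool_pos'],s['eef_rot'],s['ft_force'],s['wrist_torque'])
f=grab_frame("top");cv2.imwrite("pics/t2full.png",f[:,:,::-1]);cv2.imwrite("pics/t2.png",cv2.resize(f[170:260,155:355,::-1],(800,360),interpolation=cv2.INTER_CUBIC))
f=grab_frame("side");cv2.imwrite("pics/s2full.png",f[:,:,::-1])
E
```

```text
[ 0.47615694 -0.04772417  0.1108361 ] [ 6.91744932e-02  9.97604567e-01  1.32241265e-04 -1.00959095e-05] [-1.62868054  0.60956014 -0.65186703] [0.0769366  0.14504287 0.1319982 ]
```

View pics/t2.png

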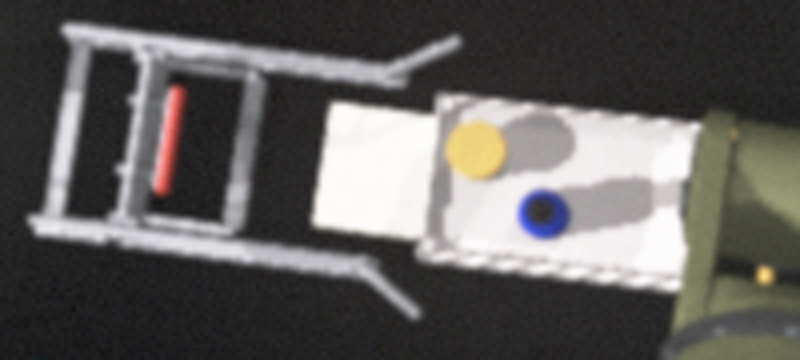

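```bash
python3 - <<'E'
from plan import *
np.set_printoptions(precision=4,suppress=True)
B=lambda a:np.array(a,float)/4+[155,170]
s=get_state();q=s['eef_rot'];psi=np.arctan2(q[1]**2-q[0]**2,2*q[0]*q[1]);t=s['tool_pos'];print("psi",psi)
h=psi+.0004;cart=np.array([t[0]+.00054+.14*np.cos(h),t[1]+.14*np.sin(h),h]);print("cart pred",cart,"in bay",inb(cart))
L=[[.178,-.069,.042],[-.055,-.069,.042],[-.1,-.097,.042],[.178,.069,.042],[-.055,.069,.042],[-.1,.097,.042]]
px=B([[66,31],[402,81],[459,40],[34,224],[368,263],[419,316]])
b2,r=fit(L,px,b);print("bay",b2);print(r)
# intensity-based subpixel edges would be similar; predicted tray corners
Lc=[[.095,-.055,.094],[.095,.055,.094],[-.09,-.055,.094],[-.09,.055,.094],[.1,-.058,.054],[.1,.058,.054]]
print((proj(tf(cart,Lc))-[155,170])*4)
print((proj(tf(b,L))-[155,170])*4)
E
```

```text
psi 1.4328617818136569
cart pred [0.496  0.0905 1.4333] in bay [-0.1946 -0.0003 -0.0003]
bay [0.5215 0.2826 1.4323]
[[ 1.1636  0.3656]
 [-2.716  -1.7559]
 [-0.0408  0.893 ]
 [ 1.1968 -0.2026]
 [-1.2913  0.7284]
 [ 0.2567 -0.5661]]
[[439.9302  91.4537]
 [417.0429 251.0726]
 [707.6466 125.9057]
 [687.2543 286.361 ]
 [440.5767  92.675 ]
 [417.21   255.6936]]
[[ 69.4715  31.7327]
 [389.9943  72.8244]
 [457.653   42.3369]
 [ 37.8419 222.4749]
 [361.9332 264.7667]
 [419.1813 312.5054]]
```

```bash
python3 - <<'E'
from plan import *
np.set_printoptions(precision=2,suppress=True,linewidth=150)
g=cv2.imread("pics/t2full.png").astype(float).max(2);g0=cv2.imread("pics/top0.png").astype(float).max(2)
def prof(bb,side,img):
    out=[]
    for x in np.arange(-.04,.17,.01):
        p=proj(tf(bb,[[x,side*.069,.042]]))[0];u=int(round(p[0]));
        vv=p[1]+.128*(u-p[0]);a=int(round(vv))-5;w=np.clip(img[a:a+11,u]-70,0,None)
        if w.sum()>0: out.append((x,(w*np.arange(a,a+11)).sum()/w.sum()-vv))
    return np.array(out)
for im in(g0,g):
    for sd in(-1,1):
        o=prof(b,sd,im);print(sd,o[:,1])
cart=np.array([.496,.0905,1.4333])
for sd in(-1,1):
    r=[]
    for x in np.arange(-.08,.09,.015):
        p=proj(tf(cart,[[x,sd*.055,.094]]))[0];u=int(round(p[0]));vv=p[1]+.128*(u-p[0])
        k=np.arange(-6,7);col=np.array([np.interp(vv+d,np.arange(400),g[:,u]) for d in k*.5])
        e=np.abs(np.diff(col));e[e<12]=0;r.append((e*(k[:-1]*.5+.25)).sum()/max(e.sum(),1))
    print("tray",sd,np.array(r))
E
```

```text
-1 [ 0.22  0.29  0.22  0.41  0.14  0.3   0.18  0.35  0.68  1.34  0.66  0.81  0.74  0.8   0.63  0.72  1.23  1.18 -0.17 -0.3  -0.09]
1 [ 0.3   0.29  0.27  0.28  0.21  0.19  0.1   0.29 -0.86 -1.2  -1.15 -0.95 -1.17 -1.   -1.14 -1.09 -2.02 -0.63 -0.07 -0.06 -0.4 ]
-1 [ 0.29  0.38  0.31  0.52  0.2   0.33  0.1   0.3   0.56  1.22  0.41  0.84  0.75  0.81  0.64  0.68  1.22  1.17 -0.18 -0.27 -0.07]
1 [ 0.33  0.3   0.3   0.32  0.2   0.2   0.12  0.4  -0.84 -1.21 -1.12 -0.9  -1.13 -0.94 -1.15 -1.04 -1.81 -0.56 -0.06  0.   -0.46]
tray -1 [-0.97 -0.64 -0.21 -0.85 -0.52 -0.15 -0.79 -0.61 -0.07 -0.62  0.04  0.01]
tray 1 [0.95 1.06 1.7  1.45 1.24 1.74 1.33 1.59 1.47 1.76 1.29 2.03]
```

The top view shows the cart at the mouth with its nose on the lane mark, front corners at (437,95) and (418,258). The bottle is upright at (543,213). Edge profiles put the cart about 1 mm right of the centre line and about 0.019 rad to the left, which a slow correction on the way in will take out.

```bash
cat > p2.py <<'E'
import plan;from plan import *
plan.b[:]=[.5218,.2834,1.4276]
s=get_state();t=s['tool_pos'];cur=np.array([t[0],t[1],1.4329])
d=np.arange(0,.2051,.0005);th=.019*np.clip(1-d/.165,0,1);Y=-.0023+np.r_[0,np.cumsum(th[:-1]*.0005)];X=-.27+d
H=lambda D:outb(np.array([np.interp(D,d,X-.065*np.cos(th)),np.interp(D,d,Y-.065*np.sin(th)),np.interp(D,d,th)]))
off=cur-H(0)
D=[.004,.0105,.018,.0255,.033,.0405,.048,.0555,.063,.0705,.078,.0855,.093,.1005,.108,.115,.12,.12]
T=np.array([H(x)+off for x in D]);np.save("T.npy",T)
print(off,Y[-1]);print([[float(v) for v in r] for r in rows(cur,T[:8])]);print([[float(v) for v in r] for r in rows(T[7],T[8:16])]);print([[float(v) for v in r] for r in rows(T[15],T[16:])])
E
python3 p2.py
```

```text
[-0.00124295  0.00045742 -0.0137    ] -0.0007277500000000001
[[0.0, 0.0, 0.0003, 0.0006, 0.0267, 0.0, -1.0], [0.0, 0.0, 0.0008, 0.0014, 0.07, 0.0, -1.0], [0.0, 0.0, 0.0013, 0.0024, 0.12, 0.0, -1.0], [0.0, 0.0, 0.0019, 0.0034, 0.17, 0.0, -1.0], [0.0, 0.0, 0.0024, 0.0042, 0.22, 0.0, -1.0], [0.0, 0.0, 0.003, 0.0051, 0.27, 0.0, -1.0], [0.0, 0.0, 0.0035, 0.0059, 0.32, 0.0, -1.0], [0.0, 0.0, 0.0041, 0.0067, 0.37, 0.0, -1.0]]
[[0.0, 0.0, 0.0005, 0.001, 0.05, 0.0, -1.0], [0.0, 0.0, 0.0011, 0.002, 0.1, 0.0, -1.0], [0.0, 0.0, 0.0016, 0.003, 0.15, 0.0, -1.0], [0.0, 0.0, 0.0022, 0.0039, 0.2, 0.0, -1.0], [0.0, 0.0, 0.0027, 0.0048, 0.25, 0.0, -1.0], [0.0, 0.0, 0.0033, 0.0056, 0.3, 0.0, -1.0], [0.0, 0.0, 0.0038, 0.0064, 0.35, 0.0, -1.0], [0.0, 0.0, 0.0044, 0.0071, 0.3966, 0.0, -1.0]]
[[0.0, 0.0, 0.0004, 0.0007, 0.0333, 0.0, -1.0], [0.0, 0.0, 0.0004, 0.0007, 0.0333, 0.0, -1.0]]
```

>>> apply_moves([
  [0,0,0.0003,0.0006,0.027,0,-1],
  [0,0,0.0008,0.0014,0.07,0,-1],
  [0,0,0.0013,0.0024,0.12,0,-1],
  [0,0,0.0019,0.0034,0.17,0,-1],
  [0,0,0.0024,0.0042,0.22,0,-1],
  [0,0,0.003,0.0051,0.27,0,-1],
  [0,0,0.0035,0.0059,0.32,0,-1],
  [0,0,0.0041,0.0067,0.37,0,-1],
])

```text
time: 11.3
tool_pos: [0.4831, 0.0073, 0.1109]
eef_rot: [0.073, 0.997, -0.0, 0.0]
ft_force: [0.2, -1.5, -1.8]
grip_width: 0.0081
grip_force: 58.7
```

>>> apply_moves([
  [0,0,0.0005,0.001,0.05,0,-1],
  [0,0,0.0011,0.002,0.1,0,-1],
  [0,0,0.0016,0.003,0.15,0,-1],
  [0,0,0.0022,0.0039,0.2,0,-1],
  [0,0,0.0027,0.0048,0.25,0,-1],
  [0,0,0.0033,0.0056,0.3,0,-1],
  [0,0,0.0038,0.0064,0.35,0,-1],
  [0,0,0.0044,0.0071,0.397,0,-1],
])

```text
time: 12.3
tool_pos: [0.4906, 0.0664, 0.1109]
eef_rot: [0.076, 0.997, 0.0, 0.0]
ft_force: [1.3, -1.1, -0.2]
grip_width: 0.0077
grip_force: 58.9
```

>>> apply_moves([
  [0,0,0.0004,0.0007,0.033,0,-1],
  [0,0,0.0004,0.0007,0.033,0,-1],
  [0,0,0.0004,0.0007,0.033,0,-1],
])

```text
time: 12.68
tool_pos: [0.4911, 0.0708, 0.1108]
eef_rot: [0.076, 0.997, 0.0, -0.0]
ft_force: [2.6, 0.3, 0.0]
grip_width: 0.0079
grip_force: 58.9
```

```bash
python3 - <<'E'
import plan;from plan import *
s=get_state();t=s['tool_pos'];q=s['eef_rot'];psi=np.arctan2(q[1]**2-q[0]**2,2*q[0]*q[1]);print(t,psi,np.load("T.npy")[-1],s['ft_force'],s['wrist_torque'])
f=grab_frame("top");cv2.imwrite("pics/t3full.png",f[:,:,::-1]);cv2.imwrite("pics/t3.png",cv2.resize(f[170:260,155:315,::-1],(800,450),interpolation=cv2.INTER_CUBIC))
plan.b[:]=[.5218,.2834,1.4276];h=psi+.0137;print("cart in bay",inb(np.array([t[0]+.00124+.14*np.cos(h),t[1]-.00046+.14*np.sin(h),h])))
E
```

```text
[0.49110103 0.07076409 0.110808  ] 1.4182612505042227 [0.49104542 0.07089008 1.41908182] [2.55048827 0.31217317 0.01586059] [-0.0058472  -0.3456671  -0.12743438]
cart in bay [-0.0751202  -0.00064235  0.00436125]
```

View pics/t3.png

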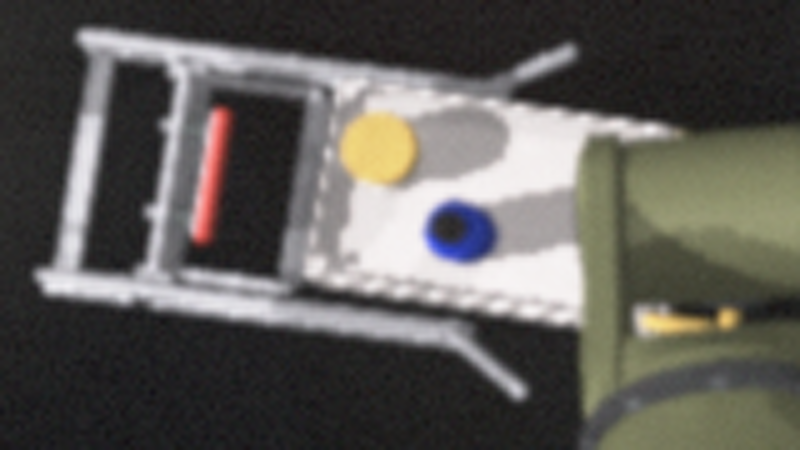

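```bash
python3 - <<'E'
import plan;from plan import *
np.set_printoptions(precision=2,suppress=True,linewidth=150)
plan.b[:]=[.5218,.2834,1.4276]
g=cv2.imread("pics/t3full.png").astype(float).max(2)
cart=outb(np.array([-.0751,-.0006,.0044]))
for sd,e0 in((-1,0),(1,1.2)):
    r=[]
    for x in np.arange(-.03,.09,.01):
        p=proj(tf(cart,[[x,sd*.055,.094]]))[0];u=int(round(p[0]));vv=p[1]+.128*(u-p[0])
        r.append([np.interp(vv+sd*d,np.arange(400),g[:,u]) for d in np.arange(-1.5,5,.5)])
    print("tray",sd);print(np.array(r).astype(int))
for z,y in((.094,.055),(.054,.058),(.042,.065)):
  print(z,[(proj(tf(cart,[[x,sd*y,z]]))[0]).round(2).tolist() for x in(0,.09) for sd in(-1,1)])
E
```

```text
tray -1
[[231 227 222 213 203 189 171 133  97  64  38  38  38]
 [230 229 226 221 208 188 148 111  79  52  40  32  34]
 [233 229 224 220 215 198 180 140 101  72  43  39  35]
 [214 221 221 221 208 194 170 146 126 107 102  98 104]
 [151 161 172 188 204 212 218 192 160 141 123 122 123]
 [145 148 155 163 169 176 169 160 147 133 130 128 119]
 [151 166 182 202 222 223 222 190 156 140 125 120 117]
 [196 214 220 220 213 203 191 178 162 145 140 140 135]
 [230 231 231 228 224 221 217 205 189 186 188 181 170]
 [231 231 229 225 220 214 209 205 200 194 191 189 178]
 [229 224 219 210 198 196 200 196 187 184 185 178 166]
 [165 160 159 161 173 192 207 219 217 206 198 193 180]]
tray 1
[[239 225 199 162 116  81  55  42  39  38  38  38  38]
 [196 191 168 139 107  74  54  38  35  35  35  35  36]
 [234 215 188 148 102  72  48  40  39  38  37  37  37]
 [189 163 132  99  76  59  50  45  46  51  53  53  54]
 [217 192 163 125  86  71  60  75  94 105 116 122 127]
 [185 156 121  85  64  48  55  69  96 126 148 168 175]
 [170 149 124  96  67  59  59  75  98 121 145 163 179]
 [183 151 114  76  59  43  54  67  98 130 151 172 180]
 [167 142 115  88  61  56  53  74  98 121 143 162 181]
 [196 165 128  89  65  44  55  72 100 130 153 174 182]
 [154 124  94  72  52  53  55  78 101 126 150 166 181]
 [167 139 104  70  54  38  53  69  99 129 151 172 182]]
0.094 [[256.12, 191.98], [250.27, 231.86], [223.75, 187.77], [217.59, 227.55]]
0.054 [[258.31, 192.54], [252.35, 233.27], [226.96, 188.46], [220.7, 229.09]]
0.042 [[259.25, 190.6], [252.64, 235.82], [228.2, 186.57], [221.27, 231.68]]
```

The cart has drifted about 4 mm right and about 0.017 rad clockwise in the grip, due to tyre scrub. I'm steering the nose left about the axle while creeping 20 mm, still short of the earliest sill position.

>>> apply_moves([
  [0,0,-0.003,-0.002,0.013,0,-1],
  [0,0,-0.006,-0.004,0.03,0,-1],
  [0,0,-0.01,-0.006,0.05,0,-1],
  [0,0,-0.014,-0.009,0.07,0,-1],
  [0,0,-0.018,-0.011,0.09,0,-1],
  [0,0,-0.022,-0.014,0.11,0,-1],
  [0,0,-0.022,-0.014,0.13,0,-1],
  [0,0,-0.022,-0.014,0.133,0,-1],
])

```text
time: 13.72
tool_pos: [0.4963, 0.0904, 0.1108]
eef_rot: [0.059, 0.998, -0.0, 0.0]
ft_force: [1.4, -1.5, 0.1]
grip_width: 0.0077
grip_force: 58.9
```

```bash
cat > meas.py <<'E'
import plan;from plan import *
np.set_printoptions(precision=4,suppress=True,linewidth=150)
plan.b[:]=[.5218,.2834,1.4276]
s=get_state();t=s['tool_pos'];q=s['eef_rot'];psi=np.arctan2(q[1]**2-q[0]**2,2*q[0]*q[1]);print(t,psi,s['ft_force'],s['wrist_torque'])
g=grab_frame("top").astype(float).max(2);np.save("last.npy",g)
h=psi+.0137;ci=inb(np.array([t[0]+.00124+.14*np.cos(h),t[1]-.00046+.14*np.sin(h),h]));print("tool-based cart in bay",ci)
cart=outb(np.array([ci[0],0,0]))
# bottom (left, +y) upper-tray edge and both against dark gap: lateral position by half level 130
X=np.arange(-.03,.09,.01);E=[]
for x in X:
    p=proj(tf(cart,[[x,.055,.094]]))[0];u=int(round(p[0]));vv=p[1]+.128*(u-p[0])
    d=np.arange(-5,5,.1);col=np.interp(vv+d,np.arange(400),g[:,u]);i=np.where((col[:-1]>110)&(col[1:]<=110))[0]
    E.append(d[i[-1] if len(i) and 0 else i[0]] if len(i) else np.nan)
E=np.array(E);print("left edge px off",E.round(1));m=np.isfinite(E);k=np.polyfit(X[m],E[m]*.00262,1)
print("heading",k[0],"y at mid (edge, incl lower-tray bias)",k[1])
E
python3 meas.py
```

```text
[0.4963 0.0904 0.1108] 1.45309171311365 [ 1.3584 -1.5206  0.1175] [-0.1509 -0.3412 -0.1285]
tool-based cart in bay [-0.055   0.0019  0.0392]
left edge px off [1.  0.5 1.2 0.6 1.2 1.  1.  1.3 1.  1.6 1.1 1.7]
heading 0.016672727272727193 y at mid (edge, incl lower-tray bias) 0.0024651818181817635
```

>>> apply_moves([
  [0,0,0,0,0.013,0,-1],
  [0,0,0,0,0.026,0,-1],
  [0,0,0.001,0,0.04,0,-1],
  [0,0,0.001,0,0.053,0,-1],
  [0,0,0.002,0.001,0.067,0,-1],
  [0,0,0.002,0.001,0.08,0,-1],
  [0,0,0.003,0.001,0.093,0,-1],
  [0,0,0.003,0.001,0.1,0,-1],
])

```text
time: 14.78
tool_pos: [0.4978, 0.1052, 0.1108]
eef_rot: [0.061, 0.998, -0.0, -0.0]
ft_force: [1.4, -0.9, -0.0]
grip_width: 0.0078
grip_force: 58.7
```

>>> apply_moves([
  [0,0,0,0,0.007,0,-1],
  [0,0,0.001,0,0.013,0,-1],
  [0,0,0.001,0,0.02,0,-1],
  [0,0,0.001,0,0.027,0,-1],
])

```text
time: 15.28
tool_pos: [0.4983, 0.1092, 0.1108]
eef_rot: [0.062, 0.998, -0.0, -0.0]
ft_force: [1.4, -0.7, 0.5]
grip_width: 0.0081
grip_force: 58.7
```

>>> apply_moves([
  [0,0,0,0,0.007,0,-1],
  [0,0,0.001,0,0.013,0,-1],
  [0,0,0.001,0,0.02,0,-1],
  [0,0,0.001,0,0.027,0,-1],
])

```text
time: 15.78
tool_pos: [0.4989, 0.1132, 0.1108]
eef_rot: [0.063, 0.998, 0.0, -0.0]
ft_force: [0.8, -1.0, -0.5]
grip_width: 0.0076
grip_force: 58.7
```

>>> apply_moves([
  [0,0,0,0,0.007,0,-1],
  [0,0,0.001,0,0.013,0,-1],
  [0,0,0.001,0,0.02,0,-1],
])

```text
time: 16.15
tool_pos: [0.4992, 0.1162, 0.1108]
eef_rot: [0.064, 0.998, -0.0, -0.0]
ft_force: [0.4, -1.0, -0.7]
grip_width: 0.0078
grip_force: 58.7
```

>>> apply_moves([
  [0,0,0,0,0.007,0,-1],
  [0,0,0,0,0.013,0,-1],
])

```text
time: 16.4
tool_pos: [0.4995, 0.1181, 0.1108]
eef_rot: [0.064, 0.998, -0.0, -0.0]
ft_force: [1.2, -0.6, -1.0]
grip_width: 0.0078
grip_force: 58.7
```

>>> apply_moves([
  [0,0,0,0,0.007,0,-1],
  [0,0,0,0,0.013,0,-1],
])

```text
time: 16.65
tool_pos: [0.4997, 0.1201, 0.1108]
eef_rot: [0.064, 0.998, -0.0, -0.0]
ft_force: [1.1, -0.7, -0.7]
grip_width: 0.0079
grip_force: 58.7
```

>>> apply_moves([
  [0,0,0,0,0.007,0,-1],
  [0,0,0,0,0.013,0,-1],
])

```text
time: 16.9
tool_pos: [0.4999, 0.1219, 0.1108]
eef_rot: [0.064, 0.998, -0.0, -0.0]
ft_force: [-0.0, -2.6, -0.2]
grip_width: 0.0075
grip_force: 58.8
```

>>> apply_moves([
  [0,0,0,0,0.007,0,-1],
  [0,0,0,0,0.013,0,-1],
])

```text
time: 17.15
tool_pos: [0.5001, 0.1238, 0.1108]
eef_rot: [0.064, 0.998, -0.0, -0.0]
ft_force: [0.0, -3.7, 0.1]
grip_width: 0.0079
grip_force: 58.8
```

>>> apply_moves([
  [0,0,0,0,0.007,0,-1],
  [0,0,0,0,0.013,0,-1],
])

```text
time: 17.4
tool_pos: [0.5005, 0.1258, 0.1108]
eef_rot: [0.064, 0.998, -0.0, -0.0]
ft_force: [-1.3, -3.2, 1.1]
grip_width: 0.0083
grip_force: 58.8
```

>>> apply_moves([
  [0,0,0,0,0.007,0,-1],
  [0,0,0,0,0.013,0,-1],
])

```text
time: 17.65
tool_pos: [0.5007, 0.1278, 0.1108]
eef_rot: [0.064, 0.998, 0.0, 0.0]
ft_force: [-0.6, -3.1, -0.2]
grip_width: 0.008
grip_force: 58.7
```

>>> apply_moves([
  [0,0,0,0,0.007,0,-1],
  [0,0,0,0,0.013,0,-1],
])

```text
time: 17.9
tool_pos: [0.501, 0.1298, 0.1108]
eef_rot: [0.064, 0.998, 0.0, -0.0]
ft_force: [0.7, -1.9, -1.6]
grip_width: 0.0081
grip_force: 58.6
```

>>> apply_moves([
  [0,0,0,0,0.007,0,-1],
  [0,0,0,0,0.013,0,-1],
])

```text
time: 18.15
tool_pos: [0.5012, 0.1318, 0.1108]
eef_rot: [0.064, 0.998, 0.0, 0.0]
ft_force: [-0.2, -1.6, -1.9]
grip_width: 0.0078
grip_force: 58.6
```

>>> apply_moves([
  [0,0,0,0,0.007,0,-1],
])

```text
time: 18.27
tool_pos: [0.5013, 0.1328, 0.1108]
eef_rot: [0.064, 0.998, 0.0, -0.0]
ft_force: [0.6, 0.7, -1.5]
grip_width: 0.0077
grip_force: 58.6
```

>>> apply_moves([
  [0,0,0,0,0.007,0,-1],
])

```text
time: 18.4
tool_pos: [0.5015, 0.1338, 0.1108]
eef_rot: [0.064, 0.998, 0.0, -0.0]
ft_force: [-0.0, -0.8, -2.9]
grip_width: 0.0078
grip_force: 58.6
```

>>> apply_moves([
  [0,0,0,0,0.007,0,-1],
])

```text
time: 18.52
tool_pos: [0.5016, 0.1348, 0.1108]
eef_rot: [0.064, 0.998, -0.0, -0.0]
ft_force: [-0.5, -0.4, -3.3]
grip_width: 0.0078
grip_force: 58.6
```

>>> apply_moves([
  [0,0,0,0,0.007,0,-1],
])

```text
time: 18.65
tool_pos: [0.5017, 0.1358, 0.1108]
eef_rot: [0.064, 0.998, -0.0, -0.0]
ft_force: [-0.5, -0.3, -2.3]
grip_width: 0.0079
grip_force: 58.5
```

>>> apply_moves([
  [0,0,0,0,0.007,0,-1],
])

```text
time: 18.77
tool_pos: [0.5018, 0.1369, 0.1108]
eef_rot: [0.064, 0.998, -0.0, -0.0]
ft_force: [-0.6, -0.3, -3.1]
grip_width: 0.0081
grip_force: 58.5
```

>>> apply_moves([
  [0,0,0,0,0.007,0,-1],
])

```text
time: 18.9
tool_pos: [0.502, 0.1379, 0.1108]
eef_rot: [0.064, 0.998, -0.0, -0.0]
ft_force: [0.1, 0.5, -2.9]
grip_width: 0.0077
grip_force: 58.5
```

>>> apply_moves([
  [0,0,0,0,0.007,0,-1],
])

```text
time: 19.02
tool_pos: [0.5021, 0.139, 0.1108]
eef_rot: [0.064, 0.998, -0.0, -0.0]
ft_force: [-0.5, 0.8, -2.7]
grip_width: 0.0079
grip_force: 58.5
```

>>> apply_moves([
  [0,0,0,0,0.007,0,-1],
  [0,0,0,0,0.007,0,-1],
])

```text
time: 19.27
tool_pos: [0.5023, 0.14, 0.1108]
eef_rot: [0.064, 0.998, 0.0, -0.0]
ft_force: [0.6, 0.8, -3.6]
grip_width: 0.0078
grip_force: 58.5
```

```bash
python3 meas.py; python3 -c "
from station import *
import numpy as np
a=[]
for i in range(4):
    grab_frame('side');a.append(get_state()['ft_force'])
print(np.round(a,2),get_state()['tool_pos'])"
```

```text
[0.5023 0.14   0.1108] 1.4434482757602052 [ 0.5616  0.811  -3.5684] [ 0.1303  0.0672 -0.0605]
tool-based cart in bay [-0.005   0.0017  0.0295]
left edge px off [1.7 1.3 1.8 nan 1.7 nan 1.7 nan nan nan nan nan]
heading 0.006549999999999939 y at mid (edge, incl lower-tray bias) 0.004322999999999938
[[-0.74  0.73 -3.44]
 [-0.4   1.35 -2.52]
 [-0.44  0.87 -2.53]
 [-1.19  0.88 -3.15]] [0.50227306 0.13994765 0.11083445]
```

>>> apply_moves([
  [0,0,0,0,0.004,0,-1],
  [0,0,0,0,0.004,0,-1],
])

```text
time: 19.77
tool_pos: [0.5023, 0.1405, 0.1108]
eef_rot: [0.064, 0.998, -0.0, -0.0]
ft_force: [0.2, -0.3, -2.5]
grip_width: 0.008
grip_force: 58.5
```

>>> apply_moves([
  [0,0,0,0,0.004,0,-1],
  [0,0,0,0,0.004,0,-1],
])

```text
time: 20.02
tool_pos: [0.5024, 0.1411, 0.1108]
eef_rot: [0.064, 0.998, -0.0, -0.0]
ft_force: [-0.2, 0.1, -3.0]
grip_width: 0.0076
grip_force: 58.5
```

>>> apply_moves([
  [0,0,0,0,0.003,0,-1],
  [0,0,0,0,0.003,0,-1],
])

```text
time: 20.27
tool_pos: [0.5025, 0.1416, 0.1108]
eef_rot: [0.064, 0.998, 0.0, -0.0]
ft_force: [-0.4, 1.2, -3.3]
grip_width: 0.0077
grip_force: 58.5
```

>>> apply_moves([
  [0,0,0,0,0.003,0,-1],
  [0,0,0,0,0.003,0,-1],
])

```text
time: 20.52
tool_pos: [0.5026, 0.142, 0.1109]
eef_rot: [0.064, 0.998, 0.0, 0.0]
ft_force: [-1.2, 1.9, -3.8]
grip_width: 0.0078
grip_force: 58.5
```

>>> apply_moves([
  [0,0,0,0,0.003,0,-1],
  [0,0,0,0,0.003,0,-1],
])

```text
time: 20.78
tool_pos: [0.5026, 0.1425, 0.1109]
eef_rot: [0.064, 0.998, 0.0, 0.0]
ft_force: [-0.3, 0.8, -1.6]
grip_width: 0.0078
grip_force: 58.5
```

```bash
cat > avg.py <<'E'
from station import *
import numpy as np
a=[]
for i in range(5):
    grab_frame('side');s=get_state();a.append([*s['ft_force'],*s['wrist_torque']])
print(np.round(np.mean(a,0),2),s['tool_pos'],s['time'])
E
python3 avg.py
```

```text
[-0.49  0.53 -2.44  0.06  0.12 -0.06] [0.50262464 0.14247055 0.11085043] 21.025
```

>>> apply_moves([
  [0,0,0,0,0.003,0,-1],
  [0,0,0,0,0.003,0,-1],
])

```text
time: 21.28
tool_pos: [0.5027, 0.1429, 0.1109]
eef_rot: [0.064, 0.998, -0.0, 0.0]
ft_force: [-0.9, 0.3, -2.5]
grip_width: 0.0078
grip_force: 58.6
```

```bash
python3 avg.py
```

```text
[-0.34  0.1  -1.81  0.01  0.2  -0.05] [0.50265946 0.14291101 0.11085034] 21.525
```

>>> apply_moves([
  [0,0,0,0,0.003,0,-1],
  [0,0,0,0,0.003,0,-1],
])

```text
time: 21.78
tool_pos: [0.5027, 0.1433, 0.1109]
eef_rot: [0.064, 0.998, -0.0, 0.0]
ft_force: [-0.3, 0.5, -0.5]
grip_width: 0.0078
grip_force: 58.7
```

```bash
python3 avg.py
```

```text
[-1.84 -0.51 -0.84 -0.07  0.25 -0.05] [0.50271742 0.1433339  0.11086572] 22.025
```

>>> apply_moves([
  [0,0,0,0,0.003,0,-1],
  [0,0,0,0,0.003,0,-1],
])

```text
time: 22.28
tool_pos: [0.5028, 0.1438, 0.1109]
eef_rot: [0.064, 0.998, -0.0, -0.0]
ft_force: [-2.8, -1.5, 0.7]
grip_width: 0.0075
grip_force: 58.8
```

```bash
python3 avg.py
```

```text
[-1.81 -1.35 -0.21 -0.24  0.41 -0.03] [0.50274407 0.14376776 0.11083553] 22.525
```

>>> apply_moves([
  [0,0,0,0,0.003,0,-1],
  [0,0,0,0,0.003,0,-1],
])

```text
time: 22.78
tool_pos: [0.5028, 0.1442, 0.1108]
eef_rot: [0.064, 0.998, -0.0, -0.0]
ft_force: [-1.8, -1.7, -0.1]
grip_width: 0.008
grip_force: 58.8
```

```bash
python3 avg.py
```

```text
[-2.37 -1.77  0.13 -0.34  0.33 -0.01] [0.50283594 0.14422197 0.1108145 ] 23.025
```

>>> apply_moves([
  [0,0,0,0,0.003,0,-1],
  [0,0,0,0,0.003,0,-1],
])

```text
time: 23.28
tool_pos: [0.5029, 0.1447, 0.1108]
eef_rot: [0.064, 0.998, -0.0, 0.0]
ft_force: [-2.0, -2.5, 0.0]
grip_width: 0.0079
grip_force: 58.8
```

```bash
python3 avg.py
```

```text
[-2.2  -1.88 -0.37 -0.39  0.3  -0.04] [0.50291268 0.14466377 0.11083321] 23.525
```

The force now rises only at spring rate, so both castors are down behind the sill. Releasing.

>>> apply_moves([
  [0,0,0,0,0,0,-0.8],
  [0,0,0,0,0,0,-0.6],
  [0,0,0,0,0,0,-0.3],
  [0,0,0,0,0,0,0],
  [0,0,0,0,0,0,0],
  [0,0,0,0,0,0,0],
])

```text
time: 24.28
tool_pos: [0.5029, 0.1447, 0.1108]
eef_rot: [0.064, 0.998, 0.0, 0.0]
ft_force: [-0.3, 0.7, 1.0]
grip_width: 0.0425
grip_force: 0.0
```

>>> apply_moves([
  [0,0,0,0,0,-0.05,0],
  [0,0,0,0,0,-0.2,0],
  [0,0,0,0,0,-0.5,0],
  [0,0,0,0,0,-0.8,0],
  [0,0,0,0,-0.5,-0.9,0],
  [0,0,0,0,-1,-0.9,0],
  [0,0,0,0,-1,-0.9,0],
])

```text
time: 25.15
tool_pos: [0.4833, -0.0065, 0.2468]
eef_rot: [0.065, 0.998, -0.0, 0.001]
ft_force: [-0.3, 0.8, -0.5]
grip_width: 0.0429
grip_force: 0.0
```

```bash
python3 - <<'E'
from h import *
s=get_state();print(s['time'],s['tool_pos'],s['ft_force'])
f=grab_frame("top");cv2.imwrite("pics/t5full.png",f[:,:,::-1]);a=cv2.resize(f[170:260,155:315,::-1],(533,300),interpolation=cv2.INTER_CUBIC)
f=grab_frame("side");cv2.imwrite("pics/s5full.png",f[:,:,::-1]);c=cv2.resize(f[130:270,190:420,::-1],(493,300),interpolation=cv2.INTER_CUBIC)
cv2.imwrite("pics/t5.png",np.vstack([cv2.copyMakeBorder(a,0,0,0,0,0),cv2.copyMakeBorder(c,0,0,0,40,0)]))
E
```

```text
25.15 [ 0.48333243 -0.00649421  0.24679706] [-0.34694949  0.79567091 -0.46424303]
```

View pics/t5.png

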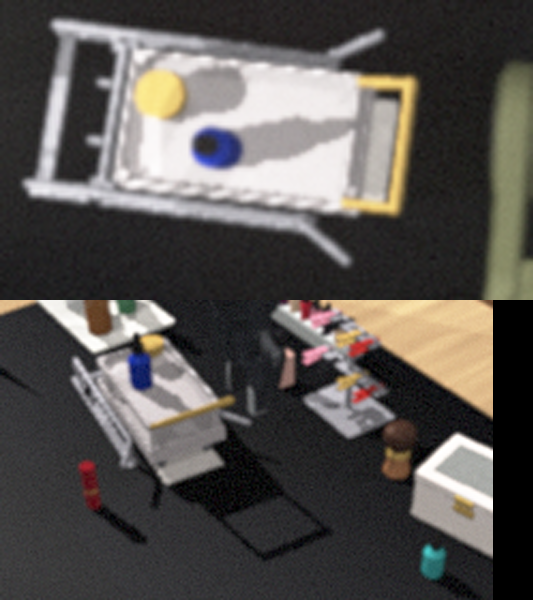

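```bash
python3 - <<'E'
import plan;from plan import *
plan.b[:]=[.5218,.2834,1.4276]
g=grab_frame("top");g2=cv2.imread("pics/t5full.png")[:,:,::-1]
for f in(g2,g):
    h=cv2.cvtColor(f,cv2.COLOR_RGB2HSV);m=(h[...,0]>15)&(h[...,0]<35)&(h[...,1]>110)&(h[...,2]>100);m[:,:268]=0;m[:, 295:]=0;m[:185]=0;m[245:]=0
    v,u=np.nonzero(m)
    # bar: rightmost per row
    R=[(r,u[v==r].max()) for r in range(198,231) if (v==r).any()];R=np.array(R);k=np.polyfit(R[:,0],R[:,1],1)
    print("rows",v.min(),v.max(),"bar right edge at v=214:",np.polyval(k,214),"slope",k[0])
for y in(0,.004):
    p=proj(tf([.5029,.1447,1.4276+y*2.5],[[-.005,-.05,.128],[-.005,.05,.128],[-.005,0,.128]]));print(p.round(2).tolist())
E
```

```text
rows 192 234 bar right edge at v=214: 277.03030303030295 slope -0.13235294117647128
rows 192 234 bar right edge at v=214: 276.9393939393938 slope -0.13335561497326176
[[280.04, 195.7], [274.61, 233.03], [277.33, 214.28]]
[[279.85, 195.66], [274.8, 233.03], [277.34, 214.26]]
```

The cart is home: in the top crop its handle bar runs from (410,82) to (395,212), within 1 mm of where I released it and still. The bottle is upright, and the arm is clear.

```bash
python3 -c "
from station import *
print(close_job())"
```

```text
the job is handed in; nothing more can be done
None
```

I parked the cart nose first in the bay, front castors behind the sill and nose on the pressed buffer. It held still after release with the bottle upright, and I handed the job in at about 25 s; no verdict was returned.

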